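Lay the missing floor board of a puppet stage

ROBOT

A 6-joint arm with a two-finger parallel gripper is mounted at the origin on the work surface. World frame = base frame: x ahead of the robot, y to its left, z up, the work surface at z = 0. Lengths are in m, angles in degrees, forces in N, time in s.
With the tool pointing down it reaches from about 0.4 to 0.825 m from the base axis. Payload 7 kg.
Tool frame: the origin (TCP) lies between the finger pads; the fingertips stand 25 mm ahead of it and the grasp point (between the pads) lies 6 mm ahead of it; z points along the fingers, y is the line along which they close (so a half turn about z gives the same grasp; the last joint's range is limited). The gripper opens to 88 mm and grips with 3 to 60 N. Pads are 19 mm wide; open, the fingers measure 130 mm over their backs; the gripper's body (78 mm by 193 mm) begins 47 mm behind the grasp point.
Start: joints at [89.215, 20.546, 0.682, 0, -70.136, -16.507], TCP at [0.201, 0.644, 0.252] pointing down, gripper open.
Joint ranges: [-176.03, 176.03], [-82.01, 121.73], [-58.28, 71.71], [-173.87, 95.51], [-174.79, -0.11], [-173.66, 173.66]. Speed limits (degrees/s): [136.94, 136.94, 172.46, 180, 180, 180].

INTERFACE

Orientations are given as [roll, pitch, yaw] about the fixed x, y, z axes, in that order (R = Rz(yaw) Ry(pitch) Rx(roll)).
In Python, from plant import ctrl, snapshot, get_obs gives the robot as it stands (ctrl), with the cameras as plain functions and the readings as plain functions.
- The arm moves only by the tool hand_motion, called after "Emit:" as name([rows], argument=value, ...), one row to a line, values as JSON. Schema: {"type":"object","properties":{"deltas":{"type":"array","items":{"type":"object","properties":{"pos":{"type":"array","items":{"type":"number"},"minItems":3,"maxItems":3},"yaw":{"type":"number"},"finger_gap":{"type":"number"}},"additionalProperties":false,"required":["finger_gap"]},"minItems":1,"maxItems":8},"only":{"type":"string"},"quiet":{"type":"boolean"},"lines":{"type":"string"}},"required":["deltas"],"additionalProperties":false}. deltas is a list of rows, 1 to 8 of them, each an object with the fields pos (a list: dx, dy, dz in fractions of the full range, 1 being 0.6 m), yaw (a turn about the tool's z in a scale on which 1.0 is 180 degrees), finger_gap (the finger opening in m); a field left out counts as zero (the opening has to be given); each row is the pose to reach, as a shift and turn from the pose commanded when the call began, along the tool's axes at that moment; what a row does not reach only later rows make up. A row lasts 1/8 s, in which the tool goes at most 0.0625 m and 10.7 degrees, less where a joint would pass 70% of its speed; a pose out of reach is approached as far as the arm can. The fingers move at their own pace and stop on an object; the grip force is fixed at half the most. Time passes only in rows, so rows that do not move let the fingers close. The tool returns the time, the measured TCP pose, the force, the opening and the grip force at its end. only (a regular expression) keeps the lines of the reply that match it, lines (a string "A,B") keeps lines A to B, and quiet returns only ok. No shift or turn number may pass 1 either way. Input that does not fit is refused with a message, and nothing moves.
- get_obs(): the state, without advancing time (a new reading comes with each control period).
- snapshot(name): name is "side" or "top"; returns a dict with "frame" (400x640x3 uint8, red, green, blue), "z_map" (400x640 float32, m along the optical axis (not along the pixel's ray), 0 where there is no reading), "fovy" (degrees; the focal length in pixels is half the picture's height over the tangent of half this angle, whatever the lens; pixels are square), "cx", "cy" (the principal point, pixels), "R" (3x3) and "t" (3): a world point X has camera coordinates R X + t. Camera axes: x right, y down, z forward; pixel columns grow to the right and rows downward; lengths in m; the calibration is good to about 2 mm. A picture is of the moment at which its call begins.
- ctrl.close_job(): hands the job in; it is judged then, once.
The state is a dict: "clock": time; "joint_pos": joint angles; "qvel": joint speeds; "tau": joint torques, N m; "tool_pos": TCP position; "orientation": TCP orientation; "force": force on the tool from outside, world axes, zero at the start; "moment": the same for the moment, N m; "opening": finger opening in m; "gripper_force": force on a finger pad.
Only numpy, scipy, OpenCV 4.12 (cv2) and the standard library are available. Lean on these libraries where they do the work, as an engineer would, in place of code of your own. Each camera call takes 0.05 s, during which the arm holds its last target. There are 200 camera calls.

TASK

The small puppet stage has an open gap in its floor. Take the board that has a tongue along one edge by its wooden pull, angle its tongue under the lip of the grooved plank, then lower it so that it lies flat in the gap, flush with the deck and lined up with its ends. Leave the square-edged board where it is, and let go of the one you laid.

Things in the scene. Friction and masses are not known exactly. Their poses are not given: they have to be found in the camera images.
- tongued_board: Loose pale floor board, body 110 (x) by 140 (y) by 22 mm thick, 0.26 kg, flat on the table, left or right. Red tongue along its whole -x edge: x -55 to -79 mm, 7 mm thick, z 5 to 12 mm. On the middle of its top a dark wooden pull to grip: 24 mm thick along x, 70 mm long along y, z 22 to 57 mm. Origin: centre of the body's underside (tongue not counted), z up.
- tongue_tip (a point): Middle of the tongue's outer end, at (-79, 0, 8.5) mm in the board's frame. The tongue goes under the stage's lip with the board sloping, +x edge higher than the rail plank (about 18 degrees suits); the rail stops it being slid in flat.
- square_board: Loose look-alike on the other side of the table: same body and pull, but square edges and no tongue. Leave it alone. Origin: centre of its underside.
- stage: Fixed; origin under the gap's middle, z up. Dark base 285 x 200 mm, top (bed) at z 15 mm. Two pale planks on it, y -75 to 75 mm, tops z 37: the grooved one x -123 to -63, the rail x 63 to 103. The 126 mm gap is open at its y ends. Red-backed groove opens to +x: x -91 to -63, from the bed up to z 31, under a 6 mm lip. Brass cups at x -147, tops z 27. +x points away from the robot, yaw varies.

How it is judged (in metres and radians):
On the way:
1. the tongue is under the lip of the grooved plank while the board still slopes (x of tongue_tip in the frame of stage below -0.066 m and angle between tongued_board's own z axis and vertical above 0.09 rad and y of tongue_tip in the frame of stage between -0.035 and 0.035 m and z of tongue_tip in the frame of stage between 0.01 and 0.034 m), for 0.1 s.
At the end, for the whole second after the job is handed in: The tongued board lies at rest in the gap, flat within 5 degrees and flush with the deck within 6 mm, its tongue at least 3 mm under the lip, square to the planks within 10 degrees and its ends lined up with theirs (centred along the planks within 18 mm, between them within 14 mm) (x of tongued_board in the frame of stage between -0.014 and 0.014 m and y of tongued_board in the frame of stage between -0.018 and 0.018 m and z of tongued_board in the frame of stage between 0.009 and 0.021 m and x of tongue_tip in the frame of stage below -0.066 m and angle between tongued_board's own z axis and vertical below 0.09 rad and angle between the x axis of tongued_board and the x axis of stage, either way round below 0.18 rad and linear speed of tongued_board below 0.02 m/s); the robot touches nothing.
It fails at once if the square-edged board is moved (more than 30 mm) (distance of square_board from where it was at the start of the episode above 0.03 m).
It also fails if it takes over 40 s, if anything falls off the work surface, if the arm or the gripper's body presses on something with over 40 N, if the wrist force passes 120 N, or if a joint passes its speed limit or range.

## Working session

There is one attempt and no reset: what is moved stays moved. The work goes in short steps, Python scripts to look and compute and a tool call to move; the robot and the scene stay as the last step left them, time stands still between calls to the robot, and variables do not carry over. Pictures are saved under pics/ and viewed, at most 10 in all, crops included, and the job is handed in when it is done.

```bash
mkdir -p pics; ls; cat > h.py <<'E'
import numpy as np, cv2
from plant import ctrl, snapshot, get_obs
from scipy.spatial.transform import Rotation as Ro
def snap(n,f=None):
    s=snapshot(n)
    if f: cv2.imwrite(f'pics/{f}.png',s['frame'][:,:,::-1])
    return s
def K(s):
    f=200/np.tan(np.radians(s['fovy'])/2); return f,s['cx'],s['cy']
def px(s,u,v):
    z=s['z_map'][int(v),int(u)]; f,cx,cy=K(s)
    return s['R'].T@(np.array([(u-cx)/f*z,(v-cy)/f*z,z])-s['t'])
def cloud(s):
    f,cx,cy=K(s); v,u=np.mgrid[:400,:640]; z=s['z_map']
    P=np.stack([(u-cx)/f*z,(v-cy)/f*z,z],-1)-s['t']
    return P@s['R']
E
python3 - <<'E'
from h import *
for n in('top','side'):
    s=snap(n,n+'0'); np.savez(n+'0.npz',**s); print(n,s['fovy'],s['cx'],s['cy'],s['R'].round(3).tolist(),s['t'].round(3))
o=get_obs(); print(o)
E
```

```text
pics
plant.py
top 45.18707369257329 305.60113422087363 203.63383541636807 [[-0.012, -1.0, 0.005], [-0.99, 0.011, -0.139], [0.139, -0.007, -0.99]] [-0.004  0.505  1.14 ]
side 44.092062541045955 313.1703010415167 209.74714960915526 [[0.875, -0.485, 0.016], [-0.278, -0.529, -0.802], [0.397, 0.697, -0.598]] [-0.425  0.167  1.063]
{'clock': 0.1, 'joint_pos': array([ 8.92158282e+01,  2.05881293e+01,  6.38261653e-01, -1.64703723e-02,
       -7.01352190e+01, -1.65063609e+01]), 'qvel': array([ 0.06282691,  0.00240667,  0.09855825, -0.04773667,  0.01740494,
        0.07287341]), 'tau': array([-1.08402783e-03, -5.84161377e+01,  2.93752563e+01,  7.01543793e+00,
        1.01608696e-02, -5.58239594e-05]), 'tool_pos': array([0.2005385 , 0.644104  , 0.25070553]), 'orientation': array([ 1.79914020e+02, -9.33120998e-03, -1.72961339e+01]), 'force': array([-0.2982373 , -0.23072773,  1.03676018]), 'moment': array([-0.01748879,  0.03736608, -0.07056848]), 'gripper_force': 0.0, 'opening': 0.08752617350376582}
```

View pics/top0.png

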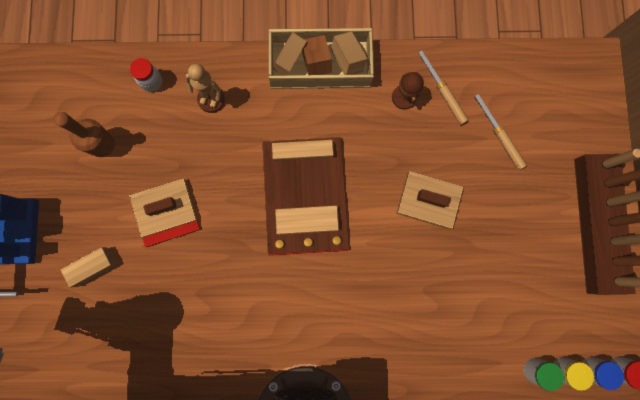

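View pics/side0.png

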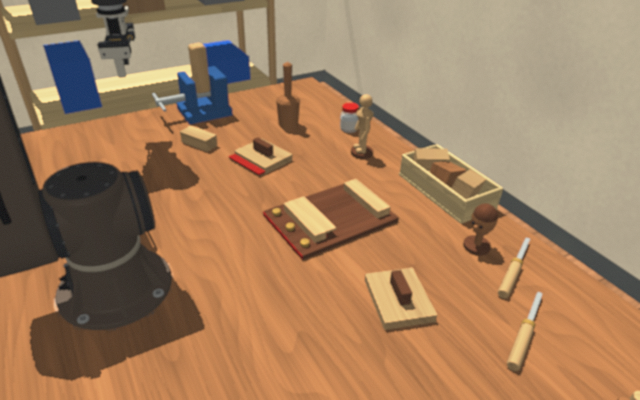

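The top view shows the tongued board on the left (body about (165,208), red tongue at the bottom edge (170,233), pull (160,206)). The stage is centred near (306,190), with the grooved plank at (307,220) and the rail at (303,149). The square board is on the right at (431,200). The side view agrees with this: red tongue at (245,160), pull at (263,147).

```bash
cat >> h.py <<'E'
def rect(P,m):
    q=P[m]; (c,wh,a)=cv2.minAreaRect((q[:,:2]*1000).astype(np.float32))
    print(len(q),'c',np.round(c,1),'wh',np.round(wh,1),'ang',round(a,1),'mean',(q.mean(0)*1000).round(1),'medz',round(np.median(q[:,2])*1000,1))
E
python3 - <<'E'
from h import *
v,u=np.mgrid[:400,:640]
B={'top':dict(board=(120,205,175,250),stage=(255,355,130,260)),'side':dict(board=(225,297,132,177),stage=(258,402,175,258))}
for n in B:
    s=np.load(n+'0.npz'); P=cloud(s); Z=P[...,2]
    print(n,'table z',np.median(Z[300:330,250:400] if n=='top' else Z[330:390,200:300]))
    for k,(a,b,c,d) in B[n].items():
        r=(u>=a)&(u<b)&(v>=c)&(v<d)&(s['z_map']>0)
        if k=='board':
            for lo,hi in((.016,.03),(.05,.065)): rect(P,r&(Z>lo)&(Z<hi))
            f=s['frame'].astype(int); red=r&(f[...,0]>130)&(f[...,1]<60); rect(P,red&(Z>.004))
        else:
            m=r&(Z>.032)&(Z<.043); N,L,st,_=cv2.connectedComponentsWithStats(m.astype(np.uint8))
            for i in range(1,N):
                if st[i,4]>80: rect(P,L==i)
            rect(P,r&(Z>.01)&(Z<.02))
E
```

```text
top table z 0.0005806327389789214
2178 c [490.9 341.3] wh [134.2 141. ] ang 17.2 mean [500.3 342.9  22.3] medz 22.4
300 c [502.3 344.5] wh [25.3 70.1] ang 17.9 mean [501.4 344.2  56.9] medz 57.0
509 c [437.9 325.1] wh [ 23.7 138.4] ang 17.6 mean [437.8 325.7  12.2] medz 12.1
969 c [641.6  -2.2] wh [ 42.1 150. ] ang 3.3 mean [641.4  -2.   37.5] medz 37.6
1508 c [466.3 -10.8] wh [ 60.6 150. ] ang 2.8 mean [465.9 -10.8  37.6] medz 37.6
6085 c [530.6  -7.7] wh [287.9 200.3] ang 2.8 mean [526.3  -7.7  15.5] medz 15.5
side table z 0.000502377943721072
749 c [492.6 342.7] wh [139.9 146.4] ang 16.9 mean [495.5 327.8  22.6] medz 22.8
131 c [502.4 343.3] wh [27.6 70.9] ang 15.8 mean [502.2 341.4  56.5] medz 57.2
188 c [439.3 319.4] wh [ 24.3 133. ] ang 17.9 mean [438.  319.3  12.7] medz 12.8
581 c [ 6.43e+02 -6.00e-01] wh [ 44.5 154.4] ang 2.3 mean [642.   -6.1  37.2] medz 37.3
994 c [468.6  -9.2] wh [ 64.8 155.8] ang 2.9 mean [466.2 -14.5  37.5] medz 37.6
3613 c [531.2  -6.4] wh [289.4 206.4] ang 2.7 mean [521.2 -25.7  15.5] medz 15.6
```

Units first: shifts go in shares of 0.6 m and turns go in shares of 180 degrees. So 0.3815 m / 0.6 = 0.6358, 0.1933 m / 0.6 = 0.3222, -34.7 degrees / 180 = -0.1928.

Emit:
hand_motion([
  {"pos":[0.0833,0.0417,0],"yaw":-0.0556,"finger_gap":0.088},
  {"pos":[0.175,0.0883,0],"yaw":-0.1111,"finger_gap":0.088},
  {"pos":[0.2667,0.135,0],"yaw":-0.1667,"finger_gap":0.088},
  {"pos":[0.3583,0.1817,0],"yaw":-0.1928,"finger_gap":0.088},
  {"pos":[0.45,0.2283,0],"yaw":-0.1928,"finger_gap":0.088},
  {"pos":[0.5417,0.275,0],"yaw":-0.1928,"finger_gap":0.088},
  {"pos":[0.6083,0.3083,0],"yaw":-0.1928,"finger_gap":0.088},
  {"pos":[0.6358,0.3222,0],"yaw":-0.1928,"finger_gap":0.088},
])

```text
clock: 1.1
tool_pos: [0.5087, 0.3445, 0.2511]
orientation: [180.0, 0.0, 17.3]
force: [0.3, 0.6, -0.0]
opening: 0.0876
gripper_force: 0.0
```

In the tool's units: 0.199 m / 0.6 = 0.3317, 0.19 m / 0.6 = 0.3167.

Emit:
hand_motion([
  {"pos":[0,0,0.0833],"finger_gap":0.088},
  {"pos":[0,0,0.1667],"finger_gap":0.088},
  {"pos":[0,0,0.2333],"finger_gap":0.088},
  {"pos":[0,0,0.2833],"finger_gap":0.088},
  {"pos":[0,0,0.3167],"finger_gap":0.088},
  {"pos":[0,0,0.3317],"finger_gap":0.088},
  {"pos":[0,0,0.3317],"finger_gap":0.088},
])

```text
clock: 1.98
tool_pos: [0.5071, 0.3466, 0.0522]
orientation: [180.0, 0.0, 17.4]
force: [0.2, 0.6, 0.0]
opening: 0.0879
gripper_force: 0.0
```

```bash
python3 - <<'E'
from h import *
s=snap('side'); cv2.imwrite('pics/s1.png',cv2.resize(s['frame'][100:200,200:330,::-1],None,fx=6,fy=6,interpolation=2))
E
```

```text
(no output)
```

View pics/s1.png

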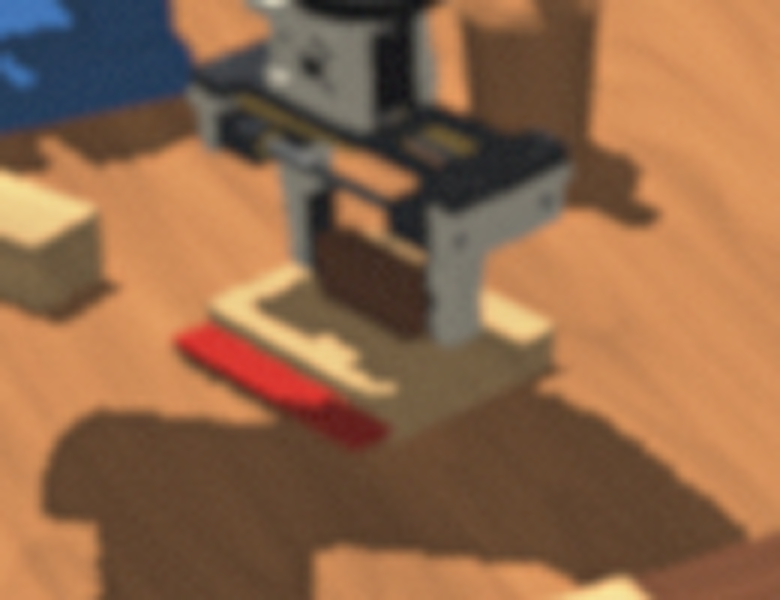

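The fingers straddle the pull lengthwise (crop px 310–450), with the tips just above the board. Next I close and lift.

In the tool's units: -0.11 m / 0.6 = -0.1833, -0.07 m / 0.6 = -0.1167.

Emit:
hand_motion([
  {"finger_gap":0.05},
  {"finger_gap":0.05},
  {"finger_gap":0.05},
  {"finger_gap":0.05},
  {"pos":[0,0,-0.05],"finger_gap":0.05},
  {"pos":[0,0,-0.1167],"finger_gap":0.05},
  {"pos":[0,0,-0.1833],"finger_gap":0.05},
  {"pos":[0,0,-0.1833],"finger_gap":0.05},
])

```text
clock: 3.02
tool_pos: [0.5087, 0.3477, 0.1659]
orientation: [-179.8, -0.3, 17.4]
force: [0.5, 0.2, -2.3]
opening: 0.0694
gripper_force: 30.0
```

```bash
python3 - <<'E'
from h import *
s=snap('side'); cv2.imwrite('pics/s2.png',cv2.resize(s['frame'][60:200,180:330,::-1],None,fx=4,fy=4,interpolation=2))
E
```

```text
(no output)
```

View pics/s2.png

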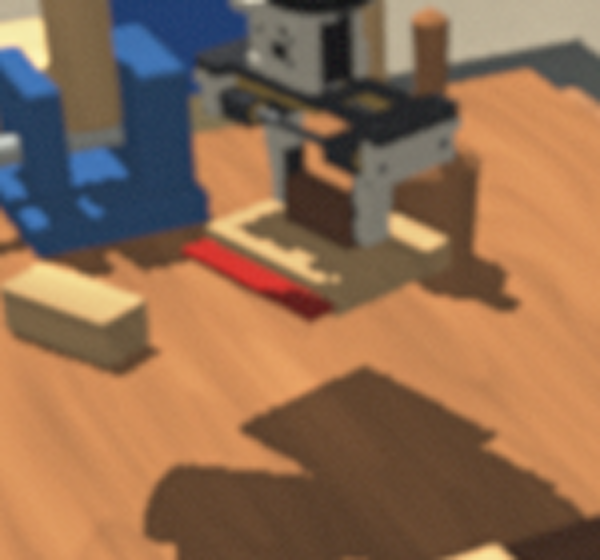

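Lifted and held level: red tongue from (190,245) to (325,310) in the crop. Next I carry it over the stage.

In the tool's units: 0.3584 m / 0.6 = 0.5973, -0.0303 m / 0.6 = -0.0505, 14.6 degrees / 180 = 0.0811.

Emit:
hand_motion([
  {"pos":[-0.0067,0.075,0],"yaw":0.0111,"finger_gap":0.05},
  {"pos":[-0.0133,0.1667,0],"yaw":0.0333,"finger_gap":0.05},
  {"pos":[-0.0217,0.2583,0],"yaw":0.0556,"finger_gap":0.05},
  {"pos":[-0.03,0.35,0],"yaw":0.0778,"finger_gap":0.05},
  {"pos":[-0.0367,0.4417,0],"yaw":0.0811,"finger_gap":0.05},
  {"pos":[-0.045,0.525,0],"yaw":0.0811,"finger_gap":0.05},
  {"pos":[-0.0505,0.58,0],"yaw":0.0811,"finger_gap":0.05},
  {"pos":[-0.0505,0.5973,0],"yaw":0.0811,"finger_gap":0.05},
])

```text
clock: 4.08
tool_pos: [0.5847, -0.0066, 0.1606]
orientation: [180.0, 0.2, 2.7]
force: [-1.0, -0.3, -1.8]
opening: 0.0698
gripper_force: 30.0
```

Emit:
hand_motion([
  {"pos":[0,0,0.0333],"finger_gap":0.05},
  {"pos":[0,0,0.0667],"finger_gap":0.05},
  {"pos":[0,0,0.0917],"finger_gap":0.05},
  {"pos":[0,0,0.1067],"finger_gap":0.05},
  {"pos":[0,0,0.1067],"finger_gap":0.05},
])

```text
clock: 4.7
tool_pos: [0.5854, -0.0044, 0.0978]
orientation: [180.0, 0.1, 2.8]
force: [0.7, 0.0, -1.7]
opening: 0.0695
gripper_force: 30.0
```

```bash
python3 - <<'E'
from h import *
s=snap('side'); cv2.imwrite('pics/s3.png',cv2.resize(s['frame'][120:270,240:420,::-1],None,fx=4,fy=4,interpolation=2))
np.savez('s3.npz',**s)
np.savez('t3.npz',**snap('top','t3'))
E
```

```text
(no output)
```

View pics/s3.png

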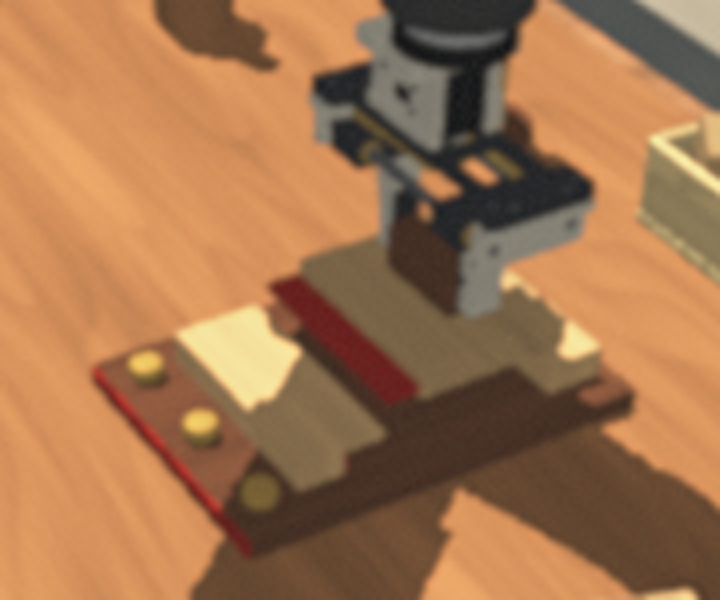

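The board hovers over the gap, red tongue (270–415, 280–400) short of the lip, +x edge over the rail. Pressing down on the rail should pivot it in the grip.

In the tool's units: 0.016 m / 0.6 = 0.0267, 0.014 m / 0.6 = 0.0233.

```bash
cat >> h.py <<'E'
def stg(P): 
    a=np.radians(2.8); d=P-np.array([.559,-.0063,0.0005]); c,s_=np.cos(a),np.sin(a)
    return np.stack([d[...,0]*c+d[...,1]*s_,-d[...,0]*s_+d[...,1]*c,d[...,2]],-1)
def report(s):
    P=stg(cloud(s)); f=s['frame'].astype(int)
    red=(f[...,0]>70)&(f[...,0]>3*f[...,1])&(s['z_map']>0)&(abs(P[...,1])<.08)&(P[...,0]>-.085)&(P[...,0]<.02)&(P[...,2]>.005)
    q=P[red]
    if len(q)>20:
        print('red n',len(q),'x',np.percentile(q[:,0],[3,97]).round(4),'y',np.percentile(q[:,1],[2,98]).round(4),'z',np.percentile(q[:,2],[3,97]).round(4))
    pale=(f[...,1]>0.6*f[...,0])&(f[...,0]>60)&(s['z_map']>0)&(abs(P[...,1])<.07)&(P[...,0]>-.053)&(P[...,0]<.005)&(P[...,2]>.02)&(P[...,2]<.1)
    q=P[pale]
    A=np.c_[q[:,:2],np.ones(len(q))]; k=np.ones(len(q),bool)
    for i in range(4):
        w=np.linalg.lstsq(A[k],q[k,2],rcond=None)[0]; k=abs(A@w-q[:,2])<.003
    print('top n',k.sum(),'slope deg x,y',np.degrees(np.arctan(w[:2])).round(2),'z@0',w[2].round(4), 'xrange',q[k,0].min().round(3))
E
python3 -c "
from h import *
report(np.load('s3.npz'));report(np.load('t3.npz'))"
```

```text
red n 185 x [-0.0565 -0.0396] y [-0.0676  0.0573] z [0.0541 0.0594]
top n 504 slope deg x,y [2.83 0.56] z@0 0.0669 xrange -0.034
red n 494 x [-0.0567 -0.0368] y [-0.0665  0.0655] z [0.0535 0.0612]
top n 755 slope deg x,y [ 1.13 -0.04] z@0 0.0676 xrange -0.034
```

Emit:
hand_motion([
  {"pos":[0,0,0.0067],"finger_gap":0.05},
  {"pos":[0,0,0.0133],"finger_gap":0.05},
  {"pos":[0,0,0.0183],"finger_gap":0.05},
  {"pos":[0,0,0.0233],"finger_gap":0.05},
  {"pos":[0,0,0.0267],"finger_gap":0.05},
  {"pos":[0,0,0.0267],"finger_gap":0.05},
])

```text
clock: 5.55
tool_pos: [0.5841, -0.005, 0.0835]
orientation: [180.0, 0.1, 2.8]
force: [-10.7, 1.1, 13.1]
opening: 0.0698
gripper_force: 30.0
```

```bash
python3 -c "
from h import *
s=snap('side');report(s)
report(snap('top'))
cv2.imwrite('pics/s4.png',cv2.resize(s['frame'][120:270,240:420,::-1],None,fx=4,fy=4,interpolation=2))"
```

```text
red n 173 x [-0.0532 -0.0382] y [-0.068   0.0609] z [0.0314 0.0368]
top n 521 slope deg x,y [9.25 0.42] z@0 0.0506 xrange -0.033
red n 480 x [-0.0546 -0.035 ] y [-0.0666  0.0643] z [0.0294 0.0386]
top n 689 slope deg x,y [ 8.14 -0.27] z@0 0.0506 xrange -0.034
```

View pics/s4.png

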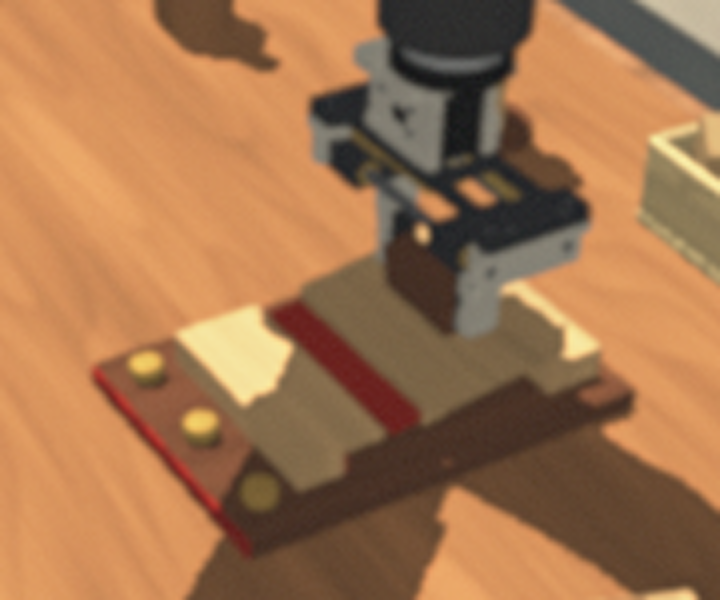

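The board now slopes about 8–9° with the tongue (270–420, 300–430) going down into the gap. I'll press a little further.

In the tool's units: 0.004 m / 0.6 = 0.0067, 0.003 m / 0.6 = 0.005.

Emit:
hand_motion([
  {"pos":[0,0,0.0025],"finger_gap":0.05},
  {"pos":[0,0,0.005],"finger_gap":0.05},
  {"pos":[0,0,0.0067],"finger_gap":0.05},
  {"pos":[0,0,0.0067],"finger_gap":0.05},
])

```text
clock: 6.15
tool_pos: [0.5828, -0.0051, 0.0792]
orientation: [180.0, 0.3, 2.8]
force: [-13.9, 2.4, 14.3]
opening: 0.0695
gripper_force: 30.0
```

```bash
python3 -c "
from h import *
report(snap('side'))
report(snap('top'))"
```

```text
red n 132 x [-0.0475 -0.0359] y [-0.0685  0.0606] z [0.0225 0.0286]
top n 475 slope deg x,y [18.78  0.67] z@0 0.0467 xrange -0.033
red n 461 x [-0.0538 -0.0351] y [-0.0669  0.0647] z [0.0205 0.0299]
top n 686 slope deg x,y [11.79  0.13] z@0 0.0457 xrange -0.034
```

In the tool's units: -0.022 m / 0.6 = -0.0367, -0.019 m / 0.6 = -0.0317.

Emit:
hand_motion([
  {"pos":[-0.0067,0,-0.0017],"finger_gap":0.05},
  {"pos":[-0.0133,0,-0.0017],"finger_gap":0.05},
  {"pos":[-0.02,0,-0.0017],"finger_gap":0.05},
  {"pos":[-0.0267,0,-0.0017],"finger_gap":0.05},
  {"pos":[-0.0317,0,-0.0017],"finger_gap":0.05},
  {"pos":[-0.0367,0,-0.0017],"finger_gap":0.05},
  {"pos":[-0.0367,0,-0.0017],"finger_gap":0.05},
])

```text
clock: 7.12
tool_pos: [0.5636, -0.0056, 0.0796]
orientation: [-180.0, 0.0, 2.8]
force: [-0.9, -0.0, -2.1]
opening: 0.0698
gripper_force: 30.0
```

```bash
python3 -c "
from h import *
s=snap('side');report(s)
report(snap('top'))
cv2.imwrite('pics/s5.png',cv2.resize(s['frame'][120:270,240:420,::-1],None,fx=4,fy=4,interpolation=2))"
```

```text
top n 285 slope deg x,y [34.87  3.09] z@0 0.067 xrange -0.053
red n 138 x [-0.0598 -0.0539] y [-0.0654  0.065 ] z [0.0235 0.0317]
top n 692 slope deg x,y [11.82  0.08] z@0 0.0495 xrange -0.053
```

View pics/s5.png

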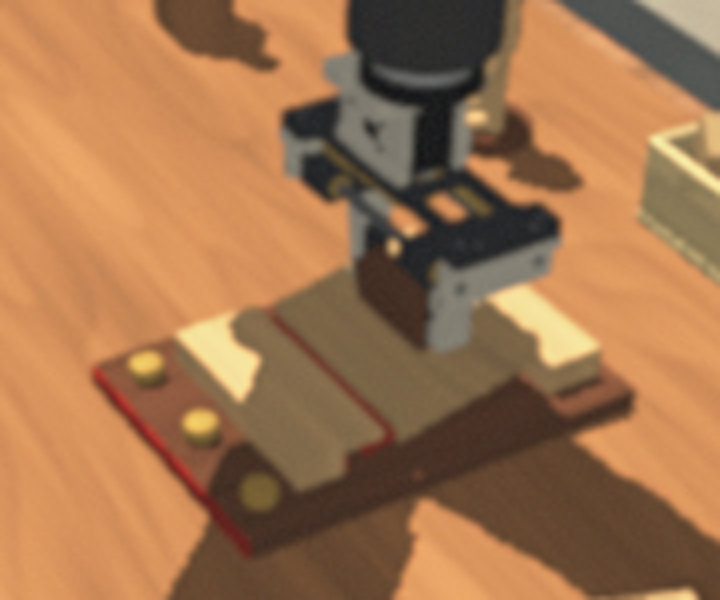

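The tongue is under the lip: only a thin red line remains at (275–390, 315–440). The board still slopes about 12° and is free of contact. I'll go 4 mm deeper and hold, then lower to flat.

In the tool's units: 0.012 m / 0.6 = 0.02, 0.009 m / 0.6 = 0.015.

Emit:
hand_motion([
  {"pos":[-0.0033,0,0],"finger_gap":0.05},
  {"pos":[-0.0067,0,0],"finger_gap":0.05},
  {"pos":[-0.0067,0,0],"finger_gap":0.05},
  {"pos":[-0.005,0,0.005],"finger_gap":0.05},
  {"pos":[-0.0033,0,0.01],"finger_gap":0.05},
  {"pos":[0,0,0.015],"finger_gap":0.05},
  {"pos":[0.0017,0,0.02],"finger_gap":0.05},
  {"pos":[0.0017,0,0.02],"finger_gap":0.05},
])

```text
clock: 8.22
tool_pos: [0.5677, -0.0052, 0.069]
orientation: [-180.0, -0.3, 2.9]
force: [4.6, -0.1, 5.3]
opening: 0.0697
gripper_force: 30.0
```

```bash
python3 -c "
from h import *
s=snap('side');report(s)
report(snap('top'))
cv2.imwrite('pics/s6.png',cv2.resize(s['frame'][120:270,240:420,::-1],None,fx=4,fy=4,interpolation=2))"
```

```text
top n 282 slope deg x,y [28.15  4.25] z@0 0.0575 xrange -0.053
red n 113 x [-0.0598 -0.0547] y [-0.0657  0.0646] z [0.0233 0.0306]
top n 739 slope deg x,y [ 3.44 -0.12] z@0 0.0403 xrange -0.053
```

View pics/s6.png

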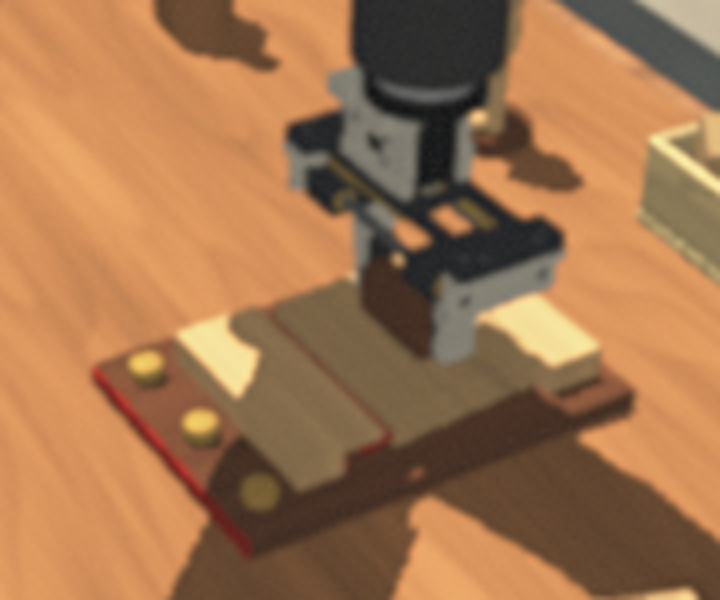

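Nearly flat at 3°, with the +x edge inside the rail. I'll let go so it settles, then rise.

In the tool's units: -0.16 m / 0.6 = -0.2667, -0.12 m / 0.6 = -0.2.

Emit:
hand_motion([
  {"finger_gap":0.088},
  {"finger_gap":0.088},
  {"finger_gap":0.088},
  {"pos":[0,0,-0.0333],"finger_gap":0.088},
  {"pos":[0,0,-0.1],"finger_gap":0.088},
  {"pos":[0,0,-0.2],"finger_gap":0.088},
  {"pos":[0,0,-0.2667],"finger_gap":0.088},
  {"pos":[0,0,-0.2667],"finger_gap":0.088},
])

```text
clock: 9.32
tool_pos: [0.5664, -0.0052, 0.2313]
orientation: [-179.9, -0.4, 2.8]
force: [-0.3, 0.2, -0.7]
opening: 0.0875
gripper_force: 0.0
```

```bash
python3 - <<'E'
from h import *
s=snap('side'); cv2.imwrite('pics/s7.png',cv2.resize(s['frame'][120:270,240:420,::-1],None,fx=4,fy=4,interpolation=2))
for s in (s,snap('top')):
    report(s); P=stg(cloud(s)); q=P[(P[...,2]>.065)&(P[...,2]<.08)&(abs(P[...,0])<.04)&(abs(P[...,1])<.06)]
    print('pull',len(q),q.mean(0).round(4)); 
    if len(q)>20: rect(q,np.ones(len(q),bool))
E
```

```text
top n 348 slope deg x,y [18.03  2.01] z@0 0.0484 xrange -0.053
pull 190 [ 0.0017 -0.0035  0.0711]
190 c [2.7 0.2] wh [73.1 23.8] ang 89.7 mean [ 1.7 -3.5 71.1] medz 71.7
red n 105 x [-0.0597 -0.0538] y [-0.0658  0.065 ] z [0.0223 0.0311]
top n 962 slope deg x,y [ 0.55 -0.11] z@0 0.0374 xrange -0.053
pull 292 [0.0019 0.0001 0.0717]
292 c [2.4 0. ] wh [68.3 24.6] ang 89.6 mean [ 1.9  0.1 71.7] medz 71.9
```

View pics/s7.png

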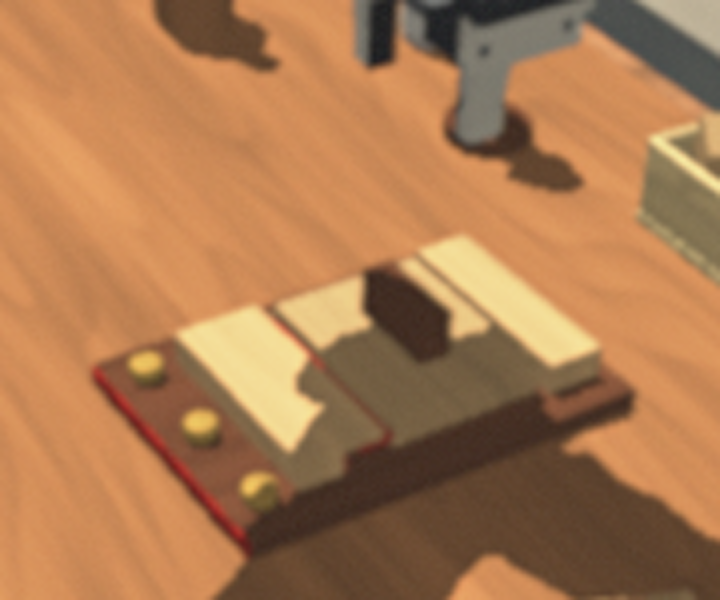

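The board lies flat: slope 0.5°, top at 37.4 mm, offset about (2, 0) mm, tongue tip near x −77 mm. The gripper is clear, so I'll hand in.

```bash
python3 -c "
from plant import ctrl, snapshot, get_obs
print(ctrl.close_job())"
```

```text
the job is handed in; nothing more can be done
None
```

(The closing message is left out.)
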